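# Mould rack through the gated loading chute

## Robot

A 6-joint arm with a two-finger parallel gripper is mounted at the origin on the work surface. World frame = base frame: x ahead of the robot, y to its left, z up, the work surface at z = 0. Lengths are in m, angles in rad, forces in N, time in s.
With the tool pointing down it reaches from about 0.35 to 0.975 m from the base axis. Payload 4.9 kg.
Tool frame: the origin (TCP) lies midway between the tips of the shut fingers; the grasp point (between the pads) lies 19 mm behind it; z points along the fingers, y is the line along which they close (so a half turn about z gives the same grasp; the last joint's range is limited). The gripper opens to 85 mm and grips with 20 to 120 N. Pads are 22 mm wide; open, the fingers measure 114 mm over their backs; the gripper's body (76 mm by 85 mm) begins 54 mm behind the grasp point. The pads swing forward as they close: fully open they stand 13 mm farther back than shut.
Start: joints at [-1.398, 0.053, 1.613, -0, 1.476, -0.119], TCP at [0.18, -0.599, 0.231] pointing down, gripper open.
Joint ranges: [-3.01, 3.01], [-1.01, 2.22], [0.06, 2.58], [-1.02, 4.17], [0.09, 2.62], [-3.14, 3.14]. Speed limits (rad/s): [2.57, 2.57, 3.14, 3.14, 3.14, 3.14].

## Interface

Orientations are given as a unit quaternion [w, x, y, z].
In Python, from plant import * gives the robot as it stands.
- The arm moves only by the tool jog_arm, never from a script. Its argument "targets" is a list of rows, each a list of 3 entries, a list of its own where there are three numbers: the shift along the tool's x, y, z in units of 25 mm (1.0 is 25 mm), then the turn, a rotation vector about the tool's x, y, z in units of 8 degrees (1.0 is 8 degrees), then the opening in per cent of the stroke, from 0 (shut) to 100 (fully open). A call has 1 to 8 rows; each row is the pose to reach, as a shift and turn from the pose commanded when the call began, along the tool's axes at that moment; what a row does not reach only later rows make up. A row lasts 1/8 s, in which the tool goes at most 62.5 mm and 10.7 degrees, less where a joint would pass 70% of its speed; a pose out of reach is approached as far as the arm can. A call with a gripper value outside its range is refused whole. The fingers move at their own pace and stop on an object; the grip force is fixed at half the most. Time passes only in rows, so rows that repeat a pose let the fingers close. It gives the time, the measured TCP pose, the force, the opening and the grip force at its end, in the units of the state.
- state(): the state, without advancing time (a new reading comes with each control period).
- grab_frame(name): name is "side" or "top"; returns (picture, depth): 384x512x3 uint8, red, green, blue; 384x512 float32, m along the optical axis (not along the pixel's ray), 0 where there is no reading.
- camera_params(name): a dict with "fovy" (degrees; the focal length in pixels is half the picture's height over the tangent of half this angle, whatever the lens; pixels are square), "cx", "cy" (the principal point, pixels), "dist" ([k1, k2, p1, p2, k3] as OpenCV has them; the pictures are not rectified), "rvec" (rotation vector, rad) and "tvec" (3), from world to camera coordinates, as OpenCV has them. Camera axes: x right, y down, z forward; pixel columns grow to the right and rows downward; lengths in m; the calibration is good to about 2 mm. A picture is of the moment at which its call begins. camera_params takes no time and is no camera call.
- job_done(): hands the job in; it is judged then, once.
The state is a dict: "time": time; "joint_pos": joint angles; "joint_vel": joint speeds; "joint_efforts": joint torques, N m; "tool_pos": TCP position; "tool_rot": TCP orientation; "contact_force": force on the tool from outside, world axes, zero at the start; "ft_torque": the same for the moment, N m; "gripper_width": opening from 0.0 (shut) to 1.0 (fully open); "grasp_force": force on a finger pad.
Only numpy, scipy, OpenCV 4.12 (cv2) and the standard library are available. Lean on these libraries where they do the work, as an engineer would, in place of code of your own. Each camera call takes 0.05 s, during which the arm holds its last target. There are 200 camera calls.

## Task

Send the mould rack through the white chute: with one fingertip press the long side paddle down so that the gate lifts, and keep it held while another finger of the same hand pushes the rack by the upright plate at the end of its handle, until the whole tray part is past the gate. Then let go, so that the gate drops shut behind the tray, over the flat handle. Only push: do not lift the rack, do not let the gate and the rack touch, and leave everything else on the bench where it is.

Things in the scene. Friction and masses are not known exactly. Their poses are not given: they have to be found in the camera images.
- chute: Straight open-topped white plastic chute fixed on the bench, 470 mm long, 80 mm clear between two walls 8 mm thick whose tops are 36 mm above the bench; floor plate 6 mm thick. Origin: on the bench, on the centre line, directly below the gate blade. Its y axis runs along the chute AGAINST the travel: the rack is pushed towards -y. Its x axis points across, to the paddle side
- gate_line (a point): Point on the chute floor below the gate blade, on the centre line (6 mm above the bench; axes as the chute's). The chute's entry end is open, at chute y = +320 mm; an end stop of wall height has its inner face at y = -144 mm
- hinge_tube (a point): Point on the axis of the gate's 10 mm hinge tube at the blade: chute x = +45 mm, 46 mm above the bench. The tube runs parallel to chute y above the paddle-side wall, y = -28 to +312 mm, in 12 mm wide bearings at y = -20, 34 and 312 mm that reach 52 mm above the bench
- gate (a joint): Gate angle, rad: 0 shut, 0.95 fully open (stop). Tube, blade and paddle turn as one. Shut, the 5 mm blade crosses the chute at y = 0, x = -36 to +12 mm, 20 to 56 mm above the bench; it swings up like a barrier and clears the tray above 0.5 (0.75 is comfortable). The rack cannot push it open. A spring shuts it: about 1.5 N at 40 mm from the tube when shut, 3 N when open
- paddle_mid (a point): Point halfway along the paddle, 40 mm from the tube axis: a flat plate 3 mm thick, 240 mm long (chute y = 60 to 300 mm), reaching 4 to 64 mm outward from the tube axis, outside the chute. Gate shut, it slopes up outward by 0.47 rad (this point 64 mm above the bench); fully open, down by 0.48 rad (28 mm). Pressing it down anywhere opens the gate; a finger can slide along it
- rack: Loose aluminium mould rack, about 0.35 kg, in the chute upstream of the gate. Tray 85 mm long, 70 wide, 26 high, with four fixed steel moulds up to 30 mm. A flat handle, 24 wide and 5 thick, runs back 110 mm at floor level to an upright push plate. Origin: centre of the tray's underside; y axis back along the handle (as the chute's y); tray ends at y = +-42.5 mm. The shut blade clears the handle
- rack_push (a point): Centre of the rear face of the rack's push plate, the face to push on, at rack y = +158.5 mm, 22 mm above the rack's underside. The plate is 66 mm wide, 6 mm thick, 44 mm high, so its top is 50 mm above the bench
- sprayer: Spray bottle, 68 mm diameter, 182 mm high, origin under its centre; leave alone
- mould: Loose steel tartlet mould, 64 mm diameter, 33 mm high, origin under its centre; leave alone
- jar: Amber glass jar, 60 mm diameter, 85 mm high, origin under its centre; leave alone
- scraper: Dough scraper, 100 x 125 mm, 24 mm high, lying flat; leave alone
- brush: Pastry brush lying on the bench; leave alone
- bowl: Steel bowl, 150 mm diameter, 65 mm high, origin under its centre; leave alone
There are look-alikes about, which are no part of the job. Several things have the shape of the rack; the one meant has the colours described above.

How it is judged:
By the outcome, as a careful person would: the job done as asked, in the order asked, and still so for the second after the job is handed in, with the robot touching nothing.
It also fails if it takes over 45 s, if anything falls off the work surface, if the arm or the gripper's body presses on something with over 40 N, if the wrist force passes 120 N, or if a joint passes its speed limit or range.

## Working session

There is one attempt and no reset: what is moved stays moved. The work goes in short steps, Python scripts to look and compute and a tool call to move; the robot and the scene stay as the last step left them, time stands still between calls to the robot, and variables do not carry over. Pictures are saved under pics/ and viewed, at most 10 in all, crops included, and the job is handed in when it is done.

Besides the shell and the picture viewer there is one more tool, called after "Call:" by a JSON object that holds its "method" and its "body". jog_arm: Moves the arm, as the interface text tells. Its arguments: {"type":"object","properties":{"targets":{"type":"array"}},"required":["targets"]}

```bash
ls; mkdir -p pics; python3 - <<'E'
from plant import *
import cv2,numpy as np
for n in("top","side"):
    p,d=grab_frame(n); np.savez(f"{n}0.npz",p=p,d=d,**{k:np.array(v) for k,v in camera_params(n).items()})
    cv2.imwrite(f"pics/{n}0.png",cv2.resize(p[...,::-1],(800,600)))
    print(n,camera_params(n))
s=state();print(s["time"],s["tool_pos"],s["tool_rot"],s["contact_force"])
E
```

```text
pics
top {'fovy': 55.69734808422684, 'cx': 256.5508861164228, 'cy': 197.25081739095754, 'dist': array([-0.07483954,  0.        ,  0.        ,  0.        ,  0.        ]), 'rvec': array([ 2.21311554, -2.16730175,  0.07476043]), 'tvec': array([-0.04785221,  0.47268259,  1.02170239])}
side {'fovy': 50.91194576922302, 'cx': 253.86387452993523, 'cy': 189.6713299314787, 'dist': array([0.03136375, 0.        , 0.        , 0.        , 0.        ]), 'rvec': array([ 0.842005  , -2.35030734,  1.25387757]), 'tvec': array([0.34451753, 0.2318614 , 0.80904345])}
0.1 [ 0.17970091 -0.59801741  0.23018096] [-9.38912497e-04  9.89377113e-01  1.45368654e-01 -1.96581043e-05] [ 0.44856895 -0.01109082 -0.11222369]
```

View pics/top0.png

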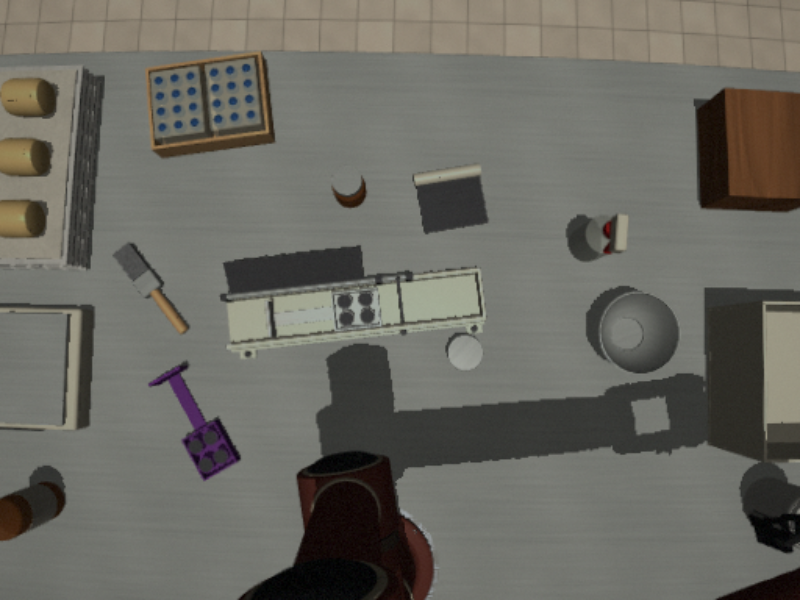

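View pics/side0.png

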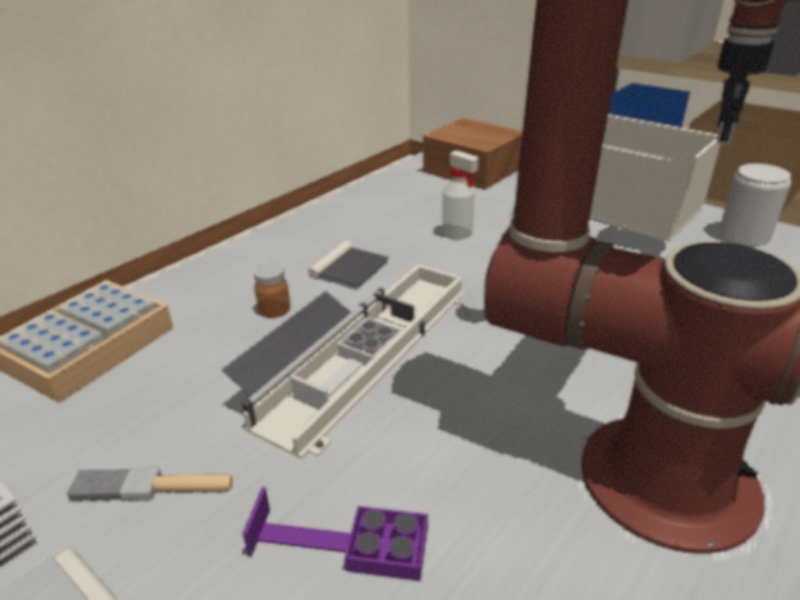

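The top view (800×600 scale) shows the chute from (228,325) to (483,290). The gate blade is at (400,295), the paddle at about (293,268), the silver rack's tray at (357,308) and its push plate at (270,317). The purple rack is a decoy. Next I'll fit the poses from the depth.

```bash
cat > h.py <<'E'
import numpy as np,cv2
def cloud(d,c):
    h,w=d.shape; f=h/2/np.tan(np.radians(float(c["fovy"]))/2)
    K=np.array([[f,0,float(c["cx"])],[0,f,float(c["cy"])],[0,0,1]])
    u,v=np.meshgrid(np.arange(w),np.arange(h))
    n=cv2.undistortPoints(np.stack([u,v],-1).reshape(-1,1,2).astype(float),K,c["dist"]).reshape(h,w,2)
    R=cv2.Rodrigues(c["rvec"])[0]
    P=np.dstack([n*d[...,None],d])
    W=(P-c["tvec"])@R
    W[d==0]=np.nan
    return W,K
def proj(X,c,K): return cv2.projectPoints(np.asarray(X,float),c["rvec"],c["tvec"],K,c["dist"])[0].reshape(-1,2)
E
python3 - <<'E'
from h import *
c=np.load("top0.npz");W,K=cloud(c["d"].astype(float),c)
s=.64
g=lambda x,y:W[int(y*s),int(x*s)].round(4)
for n,x,y in[("bench",500,380),("bench",200,250),("floor",445,298),("tray",357,308),("paddle",293,268),("entry",229,330),("exit",480,310)]:print(n,g(x,y))
Z=W[...,2]
# coarse frame from floor/low wall near image line
lo=W[int(240*s):int(370*s),int(215*s):int(500*s)].reshape(-1,3)
lo=lo[~np.isnan(lo[:,2])]
w=lo[(lo[:,2]>.030)&(lo[:,2]<.041)]
print(len(w)); r=cv2.minAreaRect((w[:,:2]*1000).astype(np.float32));print(r)
print(cv2.boxPoints(r))
E
```

```text
bench [ 0.3461 -0.224  -0.0015]
bench [0.5762 0.342  0.0011]
floor [ 0.4969 -0.1168  0.0048]
tray [0.473  0.0441 0.0082]
paddle [0.5382 0.1538 0.0655]
entry [ 0.4279  0.2834 -0.0035]
exit [ 0.4743 -0.1818  0.018 ]
1552
((456.8489990234375, 42.781005859375), (177.50120544433594, 462.47802734375), 0.2495805025100708)
[[ 367.09198  273.63123]
 [ 369.1065  -188.8424 ]
 [ 546.606   -188.06921]
 [ 544.5915   274.40442]]
```

```bash
python3 - <<'E'
from h import *
from scipy.optimize import least_squares,minimize
c=np.load("top0.npz");W,K=cloud(c["d"].astype(float),c)
P=W.reshape(-1,3);P=P[~np.isnan(P[:,2])]
def loc(p,X): # world->chute
    co,si=np.cos(p[2]),np.sin(p[2]);d=X[:,:2]-p[:2]
    return np.c_[d@[co,si],d@[-si,co],X[:,2]]
def model(q):
    x,y=q[:,0],q[:,1];h=np.zeros(len(q))
    inn=(x>-48)&(x<48)&(y>-150)&(y<320)
    h[inn]=6; h[inn&((np.abs(x)>40)|(y<-144))]=36
    return h
def cost(p):
    q=loc(p,P)*[1e3,1e3,1e3]
    x,y=q[:,0],q[:,1]
    m=(x>-75)&(x<38)&(y>-180)&(y<350)&~((x>-37)&(y>-12))|((x>-75)&(x<75)&(y>-180)&(y<-40))|((np.abs(x)<36)&(y>290)&(y<350))
    return np.mean(np.minimum(np.abs(q[m,2]-model(q[m])),15))
best=None
for th in np.radians([4,6,8,10]):
  for x in (.47,.485,.5):
    for y in(-.05,-.03,-.01,.01):
      r=minimize(cost,[x,y,th],method="Nelder-Mead",options=dict(initial_simplex=np.array([[x,y,th],[x+.01,y,th],[x,y+.01,th],[x,y,th+.03]]),xatol=1e-5,fatol=1e-4))
      if best is None or r.fun<best.fun:best=r
p=best.x;print(p,best.fun);np.save("chute.npy",p)
q=loc(p,P)*1e3
# paddle
m=(q[:,0]>48)&(q[:,0]<115)&(q[:,1]>40)&(q[:,1]<320)&(q[:,2]>45)
print("paddle y",np.percentile(q[m,1],[.5,99.5]),"x",np.percentile(q[m,0],[1,99]),"fit",np.polyfit(q[m,0],q[m,2],1))
i=(np.abs(q[:,0])<34)
for a,b,n in[(42,60,"plate"),(20,35,"tray")]:
    m=i&(q[:,2]>a)&(q[:,2]<b)&(q[:,1]>-30)&(q[:,1]<310)
    print(n,m.sum(),np.percentile(q[m,0],[1,50,99]),np.histogram(q[m,1],bins=np.arange(-30,311,5)))
# overlay
img=cv2.resize(np.ascontiguousarray(c["p"][...,::-1][140:240,130:325]),None,fx=4,fy=4)
def wld(Q):
    Q=np.array(Q,float)/1e3;co,si=np.cos(p[2]),np.sin(p[2])
    return np.c_[p[0]+co*Q[:,0]-si*Q[:,1],p[1]+si*Q[:,0]+co*Q[:,1],Q[:,2]]
def line(Q,col):
    uv=((proj(wld(Q),c,K)-[130,140]+.5)*4).astype(int);cv2.polylines(img,[uv],False,col,1)
for x in(-48,-40,40,48):line([[x,-150,36],[x,320,36]],(0,0,255))
line([[-36,0,56],[12,0,56]],(0,255,0))
Pd=lambda r,y:[45+r*np.cos(.47),y,46+r*np.sin(.47)]
line([Pd(4,60),Pd(64,60),Pd(64,300),Pd(4,300),Pd(4,60)],(255,0,0))
cv2.imwrite("pics/ov.png",img)
E
```

```text
[ 0.48198357 -0.03596335  0.13345527] 2.2077772089950187
paddle y [ 60.56974261 298.8980271 ] x [ 48.45594622 101.90508425] fit [ 0.50300195 24.8655718 ]
plate 109 [-33.3443866   -0.11387578  31.33153406] (array([ 0,  0,  0,  0,  0, 19, 26,  0,  0,  0,  0,  0,  0,  0,  0,  0,  0,
        0,  0,  0,  0,  0,  0,  0,  0,  0,  0,  0,  0,  0,  0,  0,  0,  0,
        0,  0,  0,  0,  0,  0,  0,  0,  0,  0,  0,  0,  0,  0,  0,  0,  0,
        0, 21, 39,  4,  0,  0,  0,  0,  0,  0,  0,  0,  0,  0,  0,  0,  0]), array([-30, -25, -20, -15, -10,  -5,   0,   5,  10,  15,  20,  25,  30,
        35,  40,  45,  50,  55,  60,  65,  70,  75,  80,  85,  90,  95,
       100, 105, 110, 115, 120, 125, 130, 135, 140, 145, 150, 155, 160,
       165, 170, 175, 180, 185, 190, 195, 200, 205, 210, 215, 220, 225,
       230, 235, 240, 245, 250, 255, 260, 265, 270, 275, 280, 285, 290,
       295, 300, 305, 310]))
tray 227 [-33.51943262   7.93091265  33.14994913] (array([ 0,  0,  0,  0,  0,  0,  0,  0,  0,  0,  0,  0,  0, 17, 15,  5, 10,
        9, 13, 14,  9,  5,  2,  8,  9, 14, 12, 10,  8,  4, 33,  0,  0,  0,
        0,  0,  0,  0,  0,  0,  0,  0,  0,  0,  0,  0,  0,  0,  0,  0,  0,
        0, 28,  2,  0,  0,  0,  0,  0,  0,  0,  0,  0,  0,  0,  0,  0,  0]), array([-30, -25, -20, -15, -10,  -5,   0,   5,  10,  15,  20,  25,  30,
        35,  40,  45,  50,  55,  60,  65,  70,  75,  80,  85,  90,  95,
       100, 105, 110, 115, 120, 125, 130, 135, 140, 145, 150, 155, 160,
       165, 170, 175, 180, 185, 190, 195, 200, 205, 210, 215, 220, 225,
       230, 235, 240, 245, 250, 255, 260, 265, 270, 275, 280, 285, 290,
       295, 300, 305, 310]))
```

View pics/ov.png

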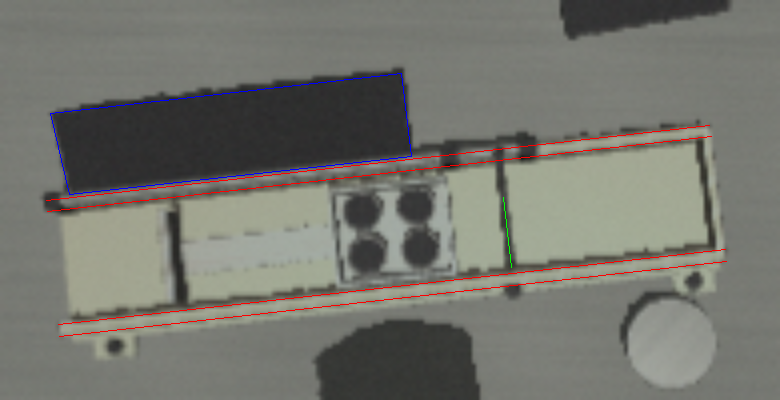

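Call:
{"method": "jog_arm", "body": {"targets": [[[13.8, -8.3, 0], [0, 0, -10.1], 100], [[13.8, -8.3, 0], [0, 0, -10.1], 100], [[13.8, -8.3, 0], [0, 0, -10.1], 100], [[13.8, -8.3, 0], [0, 0, -10.1], 100], [[13.8, -8.3, 0], [0, 0, -10.1], 100], [[13.8, -8.3, 0], [0, 0, -10.1], 100], [[13.8, -8.3, 0], [0, 0, -10.1], 100], [[13.8, -8.3, 0], [0, 0, -10.1], 100]]}}

```text
time: 1.1
tool_pos: [0.4516, -0.2985, 0.2307]
tool_rot: [-0.001, 0.656, 0.754, 0.0]
contact_force: [0.3, -0.7, -0.3]
gripper_width: 0.999
grasp_force: 0.0
```

```bash
cat > pos.py <<'E'
from plant import *
import numpy as np
from scipy.spatial.transform import Rotation as R
p=np.load("chute.npy");co,si=np.cos(p[2]),np.sin(p[2]);C=np.array([[co,si,0],[-si,co,0],[0,0,1]])
def show():
    s=state();t=np.array(s["tool_pos"]);q=np.roll(s["tool_rot"],-1);M=R.from_quat(q).as_matrix()
    print(s["time"],"world",t.round(4),"chute mm",(C@(t-[p[0],p[1],0])*1e3).round(1),"F chute",(C@np.array(s["contact_force"])).round(2),"T",np.round(s["ft_torque"],3),"w",s["gripper_width"])
    G=np.array([[0,1,0],[1,0,0],[0,0,-1.]])
    print("tool err rotvec units",(R.from_matrix(M.T@C.T@G).as_rotvec(degrees=True)/8).round(3))
    goal=lambda g:(M.T@(C.T@np.array(g)/1e3+[p[0],p[1],0]-t)/.025).round(2)
    return goal
E
python3 - <<'E'
from pos import *
g=show();print(g([45,264,180]),g([45,264,100]))
from h import *
c=np.load("top0.npz");W,K=cloud(c["d"].astype(float),c)
q=(W-[p[0],p[1],0])@C.T*1e3
m=(q[...,2]>40)&(q[...,0]>60)&(q[...,0]<230)&(q[...,1]>-20)&(q[...,1]<330)&~((q[...,0]<112)&(q[...,2]<80))
print("jar etc",m.sum(),q[m].min(0) if m.any() else "",q[m].max(0) if m.any() else "")
E
```

```text
1.1 world [ 0.4516 -0.2985  0.2307] chute mm [ -65.1 -256.1  230.7] F chute [ 0.22 -0.69 -0.28] T [-0.017 -0.012 -0.006] w 0.9986619727085403
tool err rotvec units [-0.003 -0.007  0.038]
[20.78  4.51  2.05] [20.78  4.52  5.25]
jar etc 338 [100.27052501  40.15489935  40.28696585] [229.95220396 151.47968703  89.31889309]
```

Call:
{"method": "jog_arm", "body": {"targets": [[[5, 1.1, 0], [0, 0, 0.04], 100], [[20.8, 4.5, 2.0], [0, 0, 0.04], 100], [[20.8, 4.5, 2.0], [0, 0, 0.04], 100], [[20.8, 4.5, 2.0], [0, 0, 0.04], 100], [[20.8, 4.5, 2.0], [0, 0, 0.04], 100], [[20.8, 4.5, 2.0], [0, 0, 0.04], 100], [[20.8, 4.5, 2.0], [0, 0, 0.04], 100], [[20.8, 4.5, 2.0], [0, 0, 0.04], 100]]}}

```text
time: 2.1
tool_pos: [0.4908, 0.1973, 0.1845]
tool_rot: [0.0, 0.661, 0.75, -0.0]
contact_force: [0.4, -0.2, -0.2]
gripper_width: 1.001
grasp_force: 0.0
```

Call:
{"method": "jog_arm", "body": {"targets": [[[0, 0, 0], [0, 0, 0], 100], [[0, 0, 0], [0, 0, 0], 100], [[0, 0, 0], [0, 0, 0], 100], [[0, 0, 0], [0, 0, 0], 100]]}}

```text
time: 2.6
tool_pos: [0.4915, 0.1941, 0.1852]
tool_rot: [0.0, 0.662, 0.749, 0.0]
contact_force: [0.1, -0.1, 0.1]
gripper_width: 1.002
grasp_force: 0.0
```

```bash
python3 - <<'E'
from pos import *
g=show();print(g([45,264,180]),g([45,264,80]),g([45,264,50]))
E
```

```text
2.6 world [0.4915 0.1941 0.1852] chute mm [ 40.  226.8 185.2] F chute [ 0.1  -0.11  0.12] T [-0.007  0.007 -0.032] w 1.0016552508922199
tool err rotvec units [ 0.003  0.    -0.071]
[1.49 0.18 0.21] [1.49 0.18 4.21] [1.49 0.18 5.41]
```

Call:
{"method": "jog_arm", "body": {"targets": [[[1.5, 0.2, 0.2], [0, 0, -0.07], 100], [[1.5, 0.2, 2.2], [0, 0, -0.07], 100], [[1.5, 0.2, 4.2], [0, 0, -0.07], 100], [[1.5, 0.2, 4.4], [0, 0, -0.07], 100], [[1.5, 0.2, 4.4], [0, 0, -0.07], 100], [[1.5, 0.2, 4.4], [0, 0, -0.07], 100]]}}

```text
time: 3.35
tool_pos: [0.4936, 0.2335, 0.078]
tool_rot: [0.001, 0.658, 0.753, 0.002]
contact_force: [0.1, -0.3, 0.4]
gripper_width: 0.997
grasp_force: 0.0
```

```bash
python3 - <<'E'
from pos import *
g=show();print(g([45,264,45]),g([45,264,18]))
import cv2
a,_=grab_frame("side")
cv2.imwrite("pics/s1.png",cv2.resize(a[150:310,130:330][...,::-1],None,fx=3.7,fy=3.7))
E
```

```text
3.35 world [0.4936 0.2335 0.078 ] chute mm [ 47.3 265.5  78. ] F chute [ 0.04 -0.35  0.38] T [ 0.027  0.001 -0.028] w 0.9974472024566162
tool err rotvec units [ 0.035 -0.006  0.01 ]
[-0.06 -0.1   1.32] [-0.06 -0.11  2.4 ]
```

View pics/s1.png

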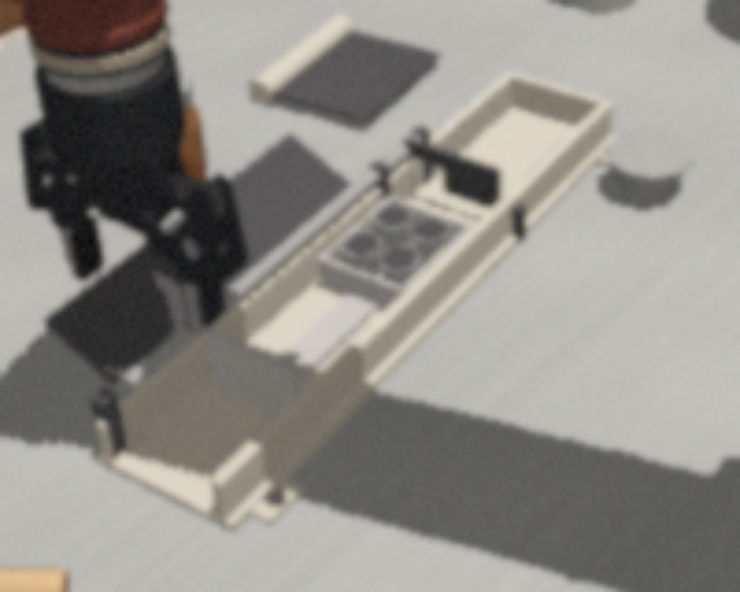

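The side crop shows one finger at (85,265) above the paddle and the other at (210,310) over the chute, behind the push plate. I'll descend in two stages.

Call:
{"method": "jog_arm", "body": {"targets": [[[-0.05, -0.1, 0.6], [0, 0, 0], 100], [[-0.05, -0.1, 1.0], [0, 0, 0], 100], [[-0.05, -0.1, 1.3], [0, 0, 0], 100], [[-0.05, -0.1, 1.3], [0, 0, 0], 100]]}}

```text
time: 3.9
tool_pos: [0.4887, 0.2314, 0.0417]
tool_rot: [-0.0, 0.658, 0.753, -0.001]
contact_force: [0.2, 0.4, 2.5]
gripper_width: 0.999
grasp_force: 0.8
```

```bash
python3 - <<'E'
from pos import *
g=show();print(g([45,264,18]))
E
```

```text
3.9 world [0.4887 0.2314 0.0417] chute mm [ 42.2 264.1  41.7] F chute [0.26 0.34 2.52] T [-0.038  0.012 -0.044] w 0.9990375060542857
tool err rotvec units [-0.011  0.002  0.014]
[-0.    0.11  0.95]
```

Call:
{"method": "jog_arm", "body": {"targets": [[[0, 0.1, 0.3], [0, 0, 0], 100], [[0, 0.1, 0.6], [0, 0, 0], 100], [[0, 0.1, 0.9], [0, 0, 0], 100], [[0, 0.1, 0.9], [0, 0, 0], 100]]}}

```text
time: 4.4
tool_pos: [0.4916, 0.2319, 0.0194]
tool_rot: [-0.0, 0.658, 0.753, 0.0]
contact_force: [-0.7, 0.3, 3.3]
gripper_width: 1.001
grasp_force: 1.3
```

```bash
cat > gate.py <<'E'
from pos import *
from h import *
def look(n,out=None):
    a,d=grab_frame(n);c=camera_params(n);W,K=cloud(d.astype(float),c)
    q=(W-[p[0],p[1],0])@C.T*1e3
    m=(abs(q[...,1])<9)&(q[...,0]>-25)&(q[...,0]<38)&(q[...,2]>40)&(q[...,2]<140)
    if m.sum()>5: print(n,"blade pts",m.sum(),"max",q[m].max(0).round(),"min",q[m].min(0).round())
    m=(q[...,0]>60)&(q[...,0]<110)&(q[...,1]>70)&(q[...,1]<200)&(q[...,2]>12)&(q[...,2]<75)
    if m.sum()>20: print(n,"paddle slope rad",np.arctan(np.polyfit(q[m][:,0],q[m][:,2],1)[0]).round(3),m.sum())
    i=abs(q[...,0])<30
    for a0,b0,nm,r in[(42,58,"plate",(60,240)),(24,40,"tray",(-140,140))]:
        m=i&(q[...,2]>a0)&(q[...,2]<b0)&(q[...,1]>r[0])&(q[...,1]<r[1])
        if m.sum()>3: print(n,nm,m.sum(),np.percentile(q[m][:,1],[3,50,97]).round(1))
    if out: cv2.imwrite(out,cv2.resize(a[120:310,110:330] [...,::-1],None,fx=3,fy=3))
E
python3 - <<'E'
from gate import *
g=show();print(g([45,264,18]))
look("top");look("side","pics/s2.png")
E
```

```text
4.4 world [0.4916 0.2319 0.0194] chute mm [ 45.2 264.2  19.4] F chute [-0.65  0.44  3.34] T [ 0.077 -0.059  0.01 ] w 1.0007843679996904
tool err rotvec units [ 0.    -0.001  0.014]
[-0.01 -0.01  0.05]
top blade pts 44 max [ 35.   3. 112.] min [-23.  -2.  73.]
top paddle slope rad -0.344 698
top plate 56 [234.  236.  239.6]
top tray 369 [ 39.6  86.4 121.9]
side blade pts 217 max [ 38.   6. 111.] min [-24.  -5.  54.]
side paddle slope rad -0.325 267
side plate 54 [233.5 238.3 239.8]
side tray 480 [ 39.8  92.8 123.8]
```

View pics/s2.png

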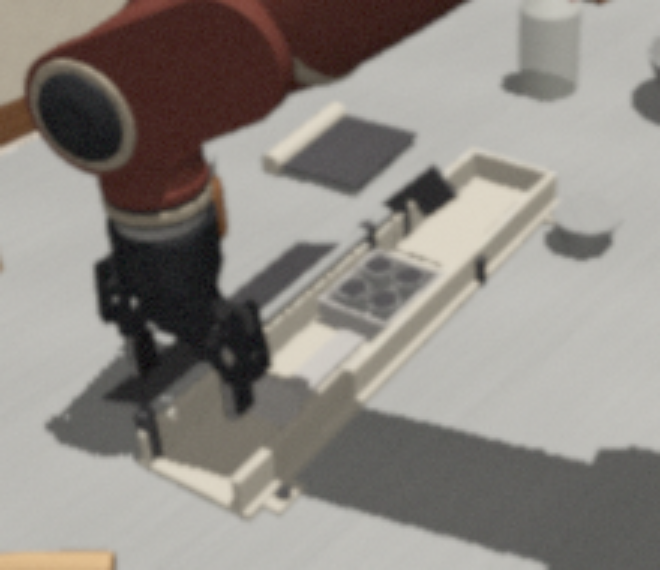

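The crop shows the gate raised at (425,190), with the push finger at (240,385) behind the plate. The paddle slope gives a gate angle of about 0.8, so I'll start pushing.

Call:
{"method": "jog_arm", "body": {"targets": [[[-0.3, 0, 0.06], [0, 0, 0], 100], [[-0.5, 0, 0.06], [0, 0, 0], 100], [[-0.7, 0, 0.06], [0, 0, 0], 100], [[-0.9, 0, 0.06], [0, 0, 0], 100], [[-1.1, 0, 0.06], [0, 0, 0], 100], [[-1.3, 0, 0.06], [0, 0, 0], 100], [[-1.4, 0, 0.06], [0, 0, 0], 100], [[-1.4, 0, 0.06], [0, 0, 0], 100]]}}

```text
time: 5.5
tool_pos: [0.4966, 0.1969, 0.0187]
tool_rot: [0.0, 0.658, 0.753, 0.0]
contact_force: [0.1, 3.0, 3.6]
gripper_width: 1.0
grasp_force: 2.2
```

```bash
python3 - <<'E'
from gate import *
g=show();print(g([45,104,18]))
look("top");look("side")
E
```

```text
5.5 world [0.4966 0.1969 0.0187] chute mm [ 45.5 228.9  18.7] F chute [0.53 2.91 3.6 ] T [ 0.498 -0.164 -0.077] w 0.9996363359595994
tool err rotvec units [0.002 0.002 0.013]
[-5.   -0.03  0.03]
top blade pts 45 max [ 35.   3. 112.] min [-24.  -2.  71.]
top paddle slope rad -0.355 688
top plate 31 [212.6 213.7 215.6]
top tray 358 [ 19.1  65.9 101. ]
side blade pts 216 max [ 38.   6. 114.] min [-24.  -3.  54.]
side paddle slope rad -0.358 183
side plate 93 [213.5 219.5 239.6]
side tray 472 [ 19.1  71.5 103.3]
```

Call:
{"method": "jog_arm", "body": {"targets": [[[-0.2, 0, 0.03], [0, 0, 0], 100], [[-0.5, 0, 0.03], [0, 0, 0], 100], [[-0.8, 0, 0.03], [0, 0, 0], 100], [[-1.1, 0, 0.03], [0, 0, 0], 100], [[-1.4, 0, 0.03], [0, 0, 0], 100], [[-1.7, 0, 0.03], [0, 0, 0], 100], [[-1.9, 0, 0.03], [0, 0, 0], 100], [[-2.0, 0, 0.03], [0, 0, 0], 100]]}}

```text
time: 6.6
tool_pos: [0.5032, 0.1481, 0.0181]
tool_rot: [-0.0, 0.658, 0.753, 0.001]
contact_force: [0.3, 6.2, 5.8]
gripper_width: 0.995
grasp_force: 3.4
```

```bash
python3 - <<'E'
from gate import *
g=show();print(g([45,105,18]))
look("top");look("side","pics/s3.png")
E
```

```text
6.6 world [0.5032 0.1481 0.0181] chute mm [ 45.6 179.6  18.1] F chute [1.09 6.09 5.82] T [ 0.855  0.006 -0.037] w 0.9954633175126135
tool err rotvec units [ 0.002 -0.01   0.01 ]
[-2.98 -0.03 -0.  ]
top blade pts 47 max [ 35.   3. 112.] min [-24.  -6.  41.]
top paddle slope rad -0.368 408
top tray 336 [-30.7  18.9  51.3]
side blade pts 216 max [ 38.   6. 114.] min [-25.  -4.  40.]
side paddle slope rad 0.065 306
side plate 104 [164.2 172.7 190.6]
side tray 429 [-30.9  21.3  53.6]
```

View pics/s3.png

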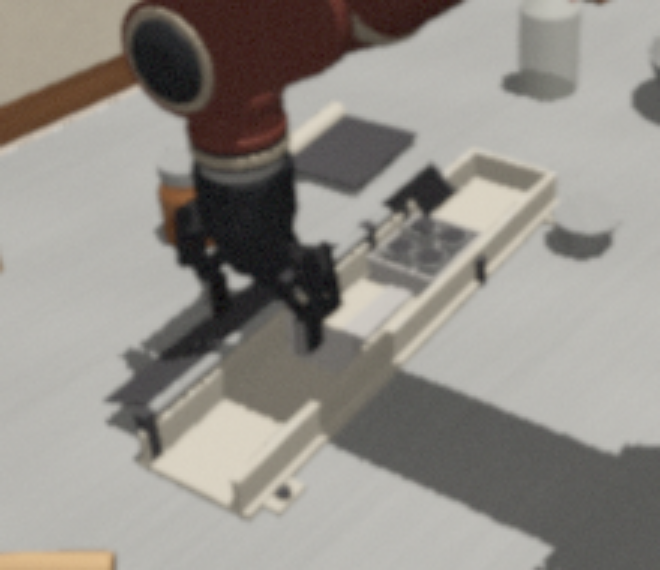

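The gate is still up at (420,190) and the tray is passing under it, with the push finger on the plate at (315,335). I'll carry on.

Call:
{"method": "jog_arm", "body": {"targets": [[[-0.3, 0, 0], [0, 0, 0], 100], [[-0.7, 0, 0], [0, 0, 0], 100], [[-1.1, 0, 0], [0, 0, 0], 100], [[-1.5, 0, 0], [0, 0, 0], 100], [[-1.9, 0, 0], [0, 0, 0], 100], [[-2.2, 0, 0], [0, 0, 0], 100], [[-2.4, 0, 0], [0, 0, 0], 100], [[-2.5, 0, 0], [0, 0, 0], 100]]}}

```text
time: 7.7
tool_pos: [0.5114, 0.0861, 0.0179]
tool_rot: [-0.001, 0.658, 0.753, 0.0]
contact_force: [0.6, 5.9, 5.8]
gripper_width: 1.002
grasp_force: 3.5
```

Call:
{"method": "jog_arm", "body": {"targets": [[[-0.2, 0, 0], [0, 0, 0], 100], [[-0.4, 0, 0], [0, 0, 0], 100], [[-0.5, 0, 0], [0, 0, 0], 100], [[-0.5, 0, 0], [0, 0, 0], 100]]}}

```text
time: 8.2
tool_pos: [0.513, 0.0736, 0.0178]
tool_rot: [-0.0, 0.658, 0.753, 0.0]
contact_force: [0.9, 4.7, 4.3]
gripper_width: 0.999
grasp_force: 2.8
```

```bash
python3 - <<'E'
from gate import *
g=show();print(g([45,105,18]))
look("top");look("side","pics/s4.png")
E
```

```text
8.2 world [0.513  0.0736 0.0178] chute mm [ 45.4 104.4  17.8] F chute [1.49 4.56 4.32] T [ 0.674 -0.093 -0.079] w 0.9987152477580049
tool err rotvec units [-0.004 -0.005  0.013]
[ 0.02 -0.01 -0.01]
top blade pts 45 max [ 35.   3. 112.] min [-23.  -2.  72.]
top tray 378 [-105.3  -64.7  -23.2]
side blade pts 216 max [ 37.   5. 114.] min [-24.  -2.  58.]
side paddle slope rad -0.097 440
side plate 92 [ 88.   98.  116.2]
side tray 434 [-104.4  -42.    95.2]
```

View pics/s4.png

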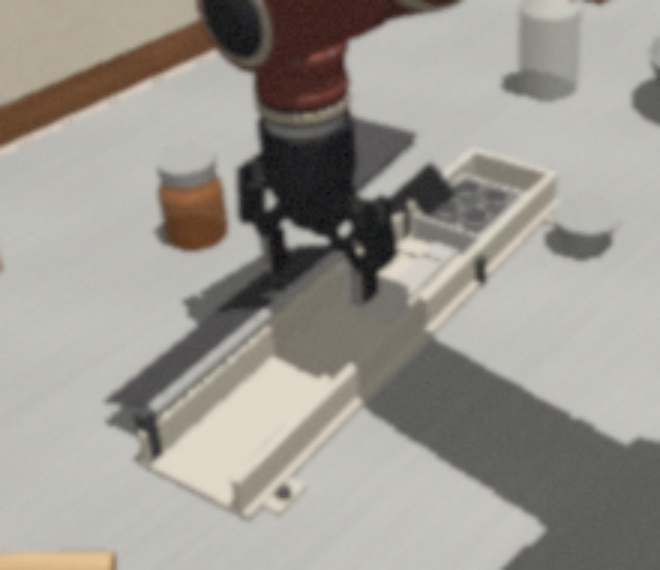

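The tray spans y = −107 to −22 mm, all past the gate. I'll back off the plate with the paddle still held, then rise.

Call:
{"method": "jog_arm", "body": {"targets": [[[0.2, 0, 0], [0, 0, 0], 100], [[0.4, 0, 0], [0, 0, 0], 100], [[0.5, 0, 0], [0, 0, 0], 100], [[0.5, 0, -0.4], [0, 0, 0], 100], [[0.5, 0, -0.9], [0, 0, 0], 100], [[0.5, 0, -1.4], [0, 0, 0], 100], [[0.5, 0, -2.0], [0, 0, 0], 100], [[0.5, 0, -3.0], [0, 0, 0], 100]]}}

```text
time: 9.3
tool_pos: [0.5107, 0.0857, 0.093]
tool_rot: [-0.001, 0.658, 0.753, -0.001]
contact_force: [0.6, -1.0, -0.1]
gripper_width: 1.001
grasp_force: 0.0
```

Call:
{"method": "jog_arm", "body": {"targets": [[[0, 0, -2], [0, 0, 0], 100], [[0, 0, -4], [0, 0, 0], 100], [[0, 0, -5], [0, 0, 0], 100], [[3, 0, -5], [0, 0, 0], 100], [[5, 0, -5], [0, 0, 0], 100], [[6, 0, -5], [0, 0, 0], 100], [[6, 0, -5], [0, 0, 0], 100], [[6, 0, -5], [0, 0, 0], 100]]}}

```text
time: 10.3
tool_pos: [0.4913, 0.2337, 0.218]
tool_rot: [0.0, 0.658, 0.753, -0.0]
contact_force: [0.4, 0.2, -0.1]
gripper_width: 1.005
grasp_force: 0.0
```

```bash
python3 - <<'E'
from gate import *
show()
look("top");look("side","pics/s5.png")
E
```

```text
10.3 world [0.4913 0.2337 0.218 ] chute mm [ 45.1 266.  218. ] F chute [ 0.44  0.15 -0.12] T [ 0.02   0.056 -0.098] w 1.00460309946723
tool err rotvec units [0.001 0.004 0.012]
top blade pts 44 max [37.  3. 61.] min [-24.  -2.  51.]
top paddle slope rad 0.441 719
top plate 48 [88.1 90.7 93.8]
top tray 391 [-105.6  -58.5  -22.4]
side blade pts 118 max [37.  6. 59.] min [-24.  -6.  40.]
side paddle slope rad 0.455 689
side plate 84 [88.1 93.  95.6]
side tray 478 [-104.8  -41.2   94.3]
```

View pics/s5.png

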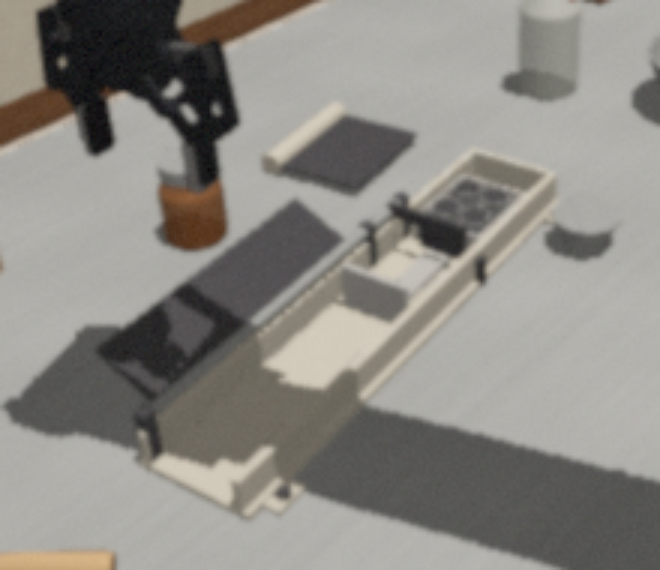

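The gate is shut at (435,228), over the handle. The tray at (475,205) is beyond it and nothing else has moved.

```bash
python3 -c "
from plant import *
print(job_done())"
```

```text
the job is handed in; nothing more can be done
None
```

The job is handed in at about 10 s: the rack's tray is fully past the gate, the gate is shut over the flat handle, the arm is clear, and the last pictures show nothing else moved.

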